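# Close the leak-test chamber and open its air lever

## Robot

A 6-joint arm with a two-finger parallel gripper is mounted at the origin on the work surface. World frame = base frame: x ahead of the robot, y to its left, z up, the work surface at z = 0. Lengths are in m, angles in rad, forces in N, time in s.
With the tool pointing down it reaches from about 0.375 to 0.975 m from the base axis. Payload 3.8 kg.
Tool frame: the origin (TCP) lies at the centre of the arm's flange, where the gripper is bolted on; the fingertips stand 173 mm ahead of it and the grasp point (between the pads) lies 155 mm ahead of it (bot.tip_reach is the distance from the TCP to the fingertips, in m); z points along the fingers, y is the line along which they close (so a half turn about z gives the same grasp; the last joint's range is limited). The gripper opens to 85 mm and grips with 20 to 120 N. Pads are 22 mm wide; open, the fingers measure 114 mm over their backs; the gripper's body (76 mm by 85 mm) begins 54 mm behind the grasp point. The pads swing forward as they close: fully open they stand 13 mm farther back than shut.
Start: joints at [-1.152, 0.264, 1.604, -0, 1.274, -0.037], TCP at [0.297, -0.606, 0.405] pointing down, gripper open.
Joint ranges: [-2.63, 2.63], [-0.94, 2.18], [0.31, 2.57], [-1.31, 4.45], [0, 2.66], [-2.55, 2.55]. Speed limits (rad/s): [2.57, 2.57, 3.14, 3.14, 3.14, 3.14].

## Interface

Orientations are given as a rotation vector (axis times angle).
In Python, from workcell import bot gives the robot as it stands.
- The arm moves only by the tool drive_tool, never from a script. Its arguments are lists of equal length, an entry for each row: "claw": the finger opening in mm, from 0 to 85.4; "slide": the shift along the world's x, y, z each as a share of 0.5 m, from -1 to 1, a list of three; "yaw": the turn about the world's z as a share of 180 degrees, from -1 to 1. A call has 1 to 8 rows; each row is the pose to reach, as a shift and turn from the pose commanded when the call began, turning the shorter way round; what a row does not reach only later rows make up. A row lasts 1/12 s, in which the tool goes at most 41.7 mm and 7.16 degrees, less where a joint would pass 70% of its speed; a pose out of reach is approached as far as the arm can. A call with a number of a shift or a turn outside -1 to 1 is refused whole. A call with a gripper value outside its range is refused whole. The fingers move at their own pace and stop on an object; "newtons" is the grip in N (left out, the last holds). Time passes only in rows, so rows that repeat a pose let the fingers close. It gives the time, the measured TCP pose, the force, the opening and the grip force at its end, in the units of the state.
- bot.read_state(): the state, without advancing time (a new reading comes with each control period).
- bot.read_camera(name): name is "side" or "top"; returns a dict with "color" (480x640x3 uint8, red, green, blue), "depth" (480x640 float32, m along the optical axis (not along the pixel's ray), 0 where there is no reading), "mtx" (3x3 intrinsics, pixels), "k1" (the pictures are not rectified: a ray, as slopes to the right and down, at radius r is drawn at 1 + k1 r^2 times it, then the intrinsics apply), "eye" and "rotation" of the camera in the world. Camera axes: x right, y up, looking along -z (the intrinsics and any distortion apply to the point x, -y, -z); pixel columns grow to the right and rows downward; lengths in m; the calibration is good to about 2 mm. A picture is of the moment at which its call begins.
- bot.finish_job(): hands the job in; it is judged then, once.
The state is a dict: "time": time; "q": joint angles; "joint_vel": joint speeds; "joint_torque": joint torques, N m; "tool_pos": TCP position; "tcp_rot": TCP orientation; "wrist_force": force on the tool from outside, world axes, zero at the start; "torque": the same for the moment, N m; "width": opening from 0.0 (shut) to 1.0 (fully open); "grip_force": force on a finger pad.
Only numpy, scipy, OpenCV 4.12 (cv2) and the standard library are available. Lean on these libraries where they do the work, as an engineer would, in place of code of your own. Each camera call takes 0.05 s, during which the arm holds its last target. There are 200 camera calls.

## Task

Set the white lid into the mouth of the blue leak-test chamber without dropping it, and press it down until it is fully home, flush with the chamber's rim at both ends. Only then swing the red lever of the air valve round to the green mark on its dial, leave it there, and let go. Leave the other things on the bench where they are.

Things in the scene. Friction and masses are not known exactly. Their poses are not given: they have to be found in the camera images.
- chamber: blue leak-test chamber fixed to the bench, 150 (x) x 200 (y) x 70 mm high, walls 17 mm, mouth 116 x 166 mm on top. Origin: centre of underside. 16 mm below the rim is a ledge on which the lid finally rests. Four stiff orange studs (at x +-46, y +-70 mm) stand 10 mm above the ledge and at first hold the lid 10 mm too high; each sinks under about 4.5 N and stays down
- mouth (a point): centre of the chamber's mouth, level with the rim, 70 mm above the bench; axes as the chamber's
- lid: loose white lid, about 0.35 kg, 110 (x) x 160 (y) x 16 mm, its lower 8 mm black and 3 mm smaller all round. Origin: centre of underside. Black bar handle in the middle: 70 mm along x, 16 mm wide (y), top 54 mm above the underside. Fits the mouth with 3 mm play on every side, x along the chamber's x, either way round; seated, its top is flush with the rim
- lid_handle (a point): middle of the lid's handle, 40 mm above the lid's underside; axes as the lid's
- lid_end_a (a point): blue spot on the lid's top face, 55 mm from its centre along the lid's +y, 16 mm above its underside: a place to press
- lid_end_b (a point): blue spot on the lid's top face, 55 mm from its centre along the lid's -y, 16 mm above its underside: a place to press
- valve: air valve fixed to the bench: grey round dial, 180 mm across, top 34 mm above the bench, on a dark round base. Origin: underside, on the vertical axis about which the lever swings
- lever (a joint): angle of the red lever (rad), 0 to 1.8, growing anticlockwise seen from above; at 0 the lever points along the valve's +x. It stays where it is left and needs about 2 N at the knob
- lever_knob (a point): point to grip on the upright round red knob (18 mm thick, from 48 to 98 mm above the bench) near the lever's outer end, 70 mm from the swing axis; this point is 78 mm above the bench. Its x axis points outwards along the lever. The flat arm under the knob has its top 50 mm above the bench
- mark: green stripe 40 x 9 mm painted on the dial, 50 to 90 mm from the swing axis. Origin: on the swing axis, on the dial's top; its x axis points outwards along the stripe. The lever is at the mark when it lies over the stripe: lever value = the mark's yaw minus the valve's yaw
- gauge: bystander: round dial gauge, 60 mm across, 22 mm thick, with a 50 mm stem along its x, lying on the bench. Origin: underside centre of the round case
- driver: bystander: screwdriver with a red handle, under 250 mm long, lying along its x on the bench. Origin: its underside centre
- magbase: bystander: blue magnetic base block 50 x 60 x 50 mm with a steel stub up to 75 mm. Origin: underside centre
- casting: bystander: round aluminium casting 64 mm across, 42 mm high. Origin: underside centre
Mind the look-alikes: they are no part of the job. Leave any pink or yellow look-alike of the valve alone. Several things have the shape of the lid; the one meant has the colours described above.

How it is judged:
On the way, in this order (a step that is already met when the one before it is completed fails the run):
1. the lid is pressed fully home in the chamber's mouth, both ends flush with the rim (z of each of lid_end_a, lid_end_b in the frame of chamber below 0.073 m and horizontal distance between lid and chamber below 0.008 m and angle between lid's own z axis and vertical below 0.04 rad), for 0.2 s.
2. with the lid home, the lever is swung to the green mark (all of step 1 and angle between the x axis of lever_knob and the x axis of mark, either way round below 0.1 rad), for 0.2 s.
At the end, for the whole second after the job is handed in: The lid lies in the chamber's mouth (centre within 8 mm of the chamber's, tilt under 0.04 rad) with both end spots no more than 3 mm above the rim, and the lever points within 0.1 rad of the green mark; lid and lever are at rest (all of step 2 and linear speed of lid below 0.02 m/s and velocity of joint lever between -0.05 and 0.05 rad/s); the robot touches nothing.
It fails at once if the gauge is moved more than 30 mm (distance of gauge from where it was at the start of the episode above 0.03 m).
It fails at once if the driver is moved more than 30 mm (distance of driver from where it was at the start of the episode above 0.03 m).
It fails at once if the magbase is moved more than 30 mm (distance of magbase from where it was at the start of the episode above 0.03 m).
It fails at once if the casting is moved more than 30 mm (distance of casting from where it was at the start of the episode above 0.03 m).
It fails at once if the lid is dropped or thrown onto the chamber (arrives faster than 0.6 m/s) (horizontal distance between lid and chamber below 0.05 m and z of lid in the frame of chamber below 0.08 m and linear speed of lid above 0.6 m/s).
It also fails if it takes over 58 s, if anything falls off the work surface, if the arm or the gripper's body presses on something with over 40 N, if the wrist force passes 120 N, or if a joint passes its speed limit or range.

## Working session

There is one attempt and no reset: what is moved stays moved. The work goes in short steps, Python scripts to look and compute and a tool call to move; the robot and the scene stay as the last step left them, time stands still between calls to the robot, and variables do not carry over. Pictures are saved under pics/ and viewed, at most 10 in all, crops included, and the job is handed in when it is done.

Besides the shell and the picture viewer there is one more tool, called after "Request:" as name(argument=value, ...), one argument or row to a line, values as JSON. drive_tool: Moves the arm, as the interface text tells. Shift numbers are shares of 0.5 m and turn numbers shares of 180 degrees, none past 1 either way. Its arguments: {"type":"object","properties":{"claw":{"type":"array","items":{"type":"number"}},"slide":{"type":"array","items":{"type":"array","items":{"type":"number"}}},"yaw":{"type":"array","items":{"type":"number"}},"newtons":{"type":"number"}},"required":["claw","slide","yaw"]}

```bash
mkdir -p pics; cat > h.py <<'E'
import numpy as np, cv2, pickle
def snap(bot,name,f):
    c=bot.read_camera(name); pickle.dump(c,open(f'pics/{f}.pkl','wb'))
    cv2.imwrite(f'pics/{f}.png',c['color'][:,:,::-1]); return c
def load(f): return pickle.load(open(f'pics/{f}.pkl','rb'))
def rays(c,px):
    px=np.asarray(px,float).reshape(-1,1,2)
    s=cv2.undistortPoints(px,np.array(c['mtx'],float),np.array([c['k1'],0,0,0],float)).reshape(-1,2)
    d=np.c_[s[:,0],-s[:,1],-np.ones(len(s))]
    return d@np.array(c['rotation']).T
def onplane(c,px,z):
    d=rays(c,px); e=np.array(c['eye']); return e+d*((z-e[2])/d[:,2])[:,None]
def bydepth(c,px):
    px=np.asarray(px,int).reshape(-1,2); d=rays(c,px); return np.array(c['eye'])+d*c['depth'][px[:,1],px[:,0]][:,None]
E
python3 - <<'E'
from h import *; from workcell import bot
for n in('top','side'):
    c=snap(bot,n,n+'0'); print(n,c['eye'],np.round(c['rotation'],3).tolist(),c['mtx'],c['k1'])
print(bot.read_state())
E
```

```text
top [ 4.15434245e-01 -2.64988667e-04  1.30285588e+00] [0.033, -0.046, -1.544] [[573.15073432   0.         316.00522572]
 [  0.         573.15073432 228.95160058]
 [  0.           0.           1.        ]] -0.18011736844177526
side [-0.14520852  0.69434024  0.87031737] [0.406, -1.024, -2.217] [[457.52523842   0.         316.6308441 ]
 [  0.         457.52523842 240.49734953]
 [  0.           0.           1.        ]] -0.015510181008646408
{'time': 0.1, 'q': array([-1.15188950e+00,  2.64687002e-01,  1.60527040e+00, -1.73366390e-05,
        1.27370527e+00, -3.68730891e-02]), 'joint_vel': array([-0.00076625, -0.0019755 , -0.00095116, -0.00020575,  0.0007236 ,
       -0.00230661]), 'joint_torque': array([ 1.35903567e-03, -5.16706645e+01, -3.68589449e+01,  2.88869558e-05,
        6.29675589e-03, -1.99863268e-05]), 'tool_pos': array([ 0.29699195, -0.60579686,  0.40346217]), 'tcp_rot': array([-3.05838899e+00, -7.09305925e-01,  6.42478013e-04]), 'wrist_force': array([ 0.50777761,  0.59591081, -0.44853192]), 'torque': array([ 0.06027912, -0.01328452, -0.05467654]), 'grip_force': 0.0, 'width': 0.9994794739630173}
```

View pics/top0.png

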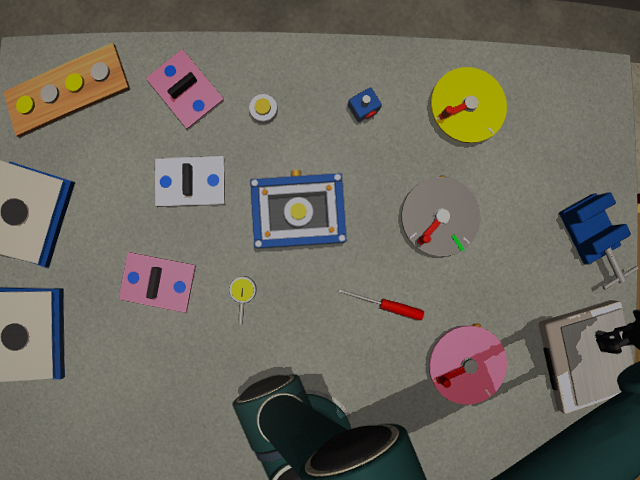

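View pics/side0.png

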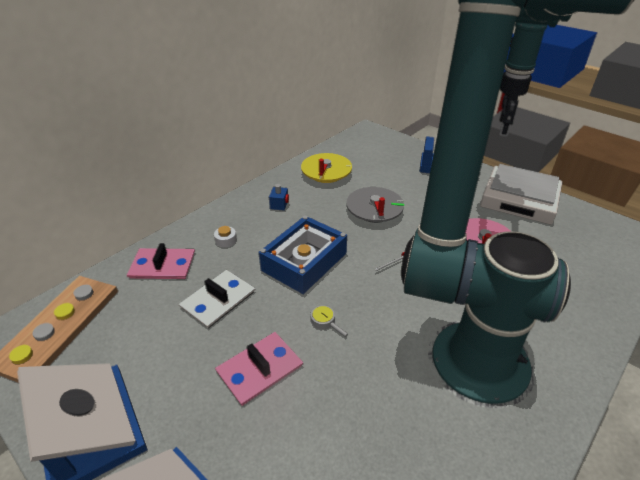

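The top view shows three objects with the lid's shape: a pink one at (185,90), a white one at (190,181) and a pink one at (158,282). The white one with blue spots and a black handle fits the description. The valve is the grey one at (441,216), with its red knob near (423,241) and the green mark near (458,242). The yellow (469,105) and pink (468,365) ones are look-alikes. The chamber is at (298,211).

```bash
sed -i "s/np.array(c\['rotation'\]).T/cv2.Rodrigues(np.array(c['rotation'],float))[0].T/" h.py
cat > m.py <<'E'
from h import *
c=load('top0'); im=c['color']; hsv=cv2.cvtColor(im,cv2.COLOR_RGB2HSV)
def m(lo,hi,box):
    k=cv2.inRange(hsv,lo,hi); o=np.zeros_like(k); x0,y0,x1,y1=box; o[y0:y1,x0:x1]=k[y0:y1,x0:x1]; return o
def blobs(k,amin=15):
    n,l,s,cc=cv2.connectedComponentsWithStats(k); return [(s[i,4],cc[i]) for i in range(1,n) if s[i,4]>=amin]
def yaw(v): return np.degrees(np.arctan2(v[1],v[0]))
def rect(k,z):
    ct=max(cv2.findContours(k,0,1)[0],key=cv2.contourArea)[:,0]
    p=onplane(c,ct,z)[:,:2].astype(np.float32); return cv2.minAreaRect(p)
b=(145,145,235,215)
sp=[onplane(c,p,.016)[0] for a,p in blobs(m((105,120,80),(130,255,255),b))]
print('spots',np.round(sp,4),np.linalg.norm(sp[0]-sp[1]),'mid',(sp[0]+sp[1])/2,yaw(sp[0]-sp[1]))
w=m((0,0,170),(179,40,255),b)|m((105,120,80),(130,255,255),b); w=cv2.morphologyEx(w,cv2.MORPH_CLOSE,np.ones((15,15)))
print('lid rect',rect(w,.016))
print('handle',rect(m((0,0,0),(179,255,60),b),.054))
b=(240,160,360,260)
k=m((105,120,60),(130,255,255),b); print('chamber rect',rect(k,.07))
for a,p in blobs(m((8,120,120),(20,255,255),b),4): print('orange',a,p,onplane(c,p,.064)[0])
b=(395,170,490,262)
print('dial',[ (a,p,onplane(c,p,.034)[0]) for a,p in blobs(m((0,0,80),(179,30,255),b),1500)])
g=m((50,150,100),(75,255,255),b); print('mark',blobs(g),rect(g,.034))
r=m((0,150,80),(8,255,255),b)|m((172,150,80),(179,255,255),b); print('red',blobs(r)); print(rect(r,.05))
# chamber outer by depth top points
for n,p in (('rim',(253,213)),('rim2',(343,208)),('lid',(168,165)),('bench',(380,280)),('dial',(460,195)),('handle',(187,180)),('inner',(298,211))): print(n,bydepth(c,p).round(4))
big=cv2.resize(np.vstack([im[140:265,145:240],]),None,fx=4,fy=4); big2=cv2.resize(im[165:265,395:495],None,fx=4,fy=4,interpolation=cv2.INTER_CUBIC)
o=np.zeros((500,780,3),np.uint8); o[:500,:380]=big; o[:400,380:780]=big2; cv2.imwrite('pics/crop.png',o[:,:,::-1])
E
python3 m.py
```

```text
spots [[0.5861 0.2267 0.016 ]
 [0.5802 0.3368 0.016 ]] 0.11030194061525964 mid [0.58315052 0.28172395 0.016     ] -86.92131499450802
lid rect ((0.5839377641677856, 0.2816823422908783), (0.10685399919748306, 0.157833993434906), 2.9256985187530518)
handle ((0.5805129408836365, 0.27755019068717957), (0.06953254342079163, 0.018031924962997437), 2.626437187194824)
chamber rect ((0.5172762870788574, 0.030199073255062103), (0.14928340911865234, 0.1980958729982376), 5.299583435058594)
orange 17 [293.05882353 172.35294118] [0.6002     0.04290333 0.064     ]
orange 17 [297.94117647 172.35294118] [0.60048161 0.03226771 0.064     ]
orange 18 [328.5        187.22222222] [ 0.56968438 -0.03510302  0.064     ]
orange 21 [264.23809524 191.61904762] [0.55634432 0.10434258 0.064     ]
orange 19 [331.15789474 229.15789474] [ 0.47854305 -0.04313776  0.064     ]
orange 18 [267.11111111 233.72222222] [0.46493601 0.09519802 0.064     ]
dial [(np.int32(7833), array([443.06434316, 214.12906932]), array([ 0.52058349, -0.29483792,  0.034     ]))]
mark [(np.int32(69), array([457.44927536, 242.30434783]))] ((0.458102285861969, -0.32892704010009766), (0.0387401208281517, 0.008998610079288483), 33.72831726074219)
red [(np.int32(167), array([430.01796407, 231.0239521 ]))]
((0.48260200023651123, -0.2627025246620178), (0.02037912979722023, 0.0566493459045887), 61.302955627441406)
rim [[0.5092 0.1274 0.0628]]
rim2 [[ 0.5247 -0.0674  0.0694]]
lid [[0.6178 0.3315 0.0174]]
bench [[ 0.369  -0.1595  0.0009]]
dial [[ 0.5654 -0.3343  0.0307]]
handle [[0.5791 0.2772 0.0553]]
inner [[0.5171 0.0301 0.0502]]
```

View pics/crop.png

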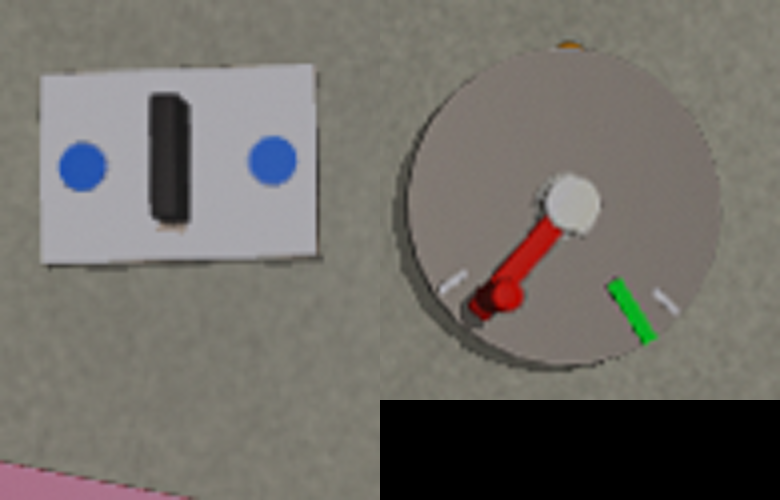

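The crop confirms the white lid with its blue spots and black handle, and the grey valve with its red lever and green mark. Lid: (0.583, 0.2817), yaw 3.0°. Chamber: (0.5173, 0.0302), yaw 5.45°. The spot spacing (110 mm) and stud spacing (140 x 92 mm) match the given sizes. Next I move over the lid.

Request:
drive_tool(
  claw=[50,50,50,50,50,50,50,50],
  slide=[
    [0.2,0.62,0],
    [0.2,0.62,0],
    [0.2,0.62,0],
    [0.2,0.62,0],
    [0.2,0.62,0],
    [0.2,0.62,0],
    [0.2,0.62,0],
    [0.2,0.62,0],
  ],
  yaw=[-0.128,-0.128,-0.128,-0.128,-0.128,-0.128,-0.128,-0.128],
  newtons=60,
)

```text
time: 0.77
tool_pos: [0.3971, -0.2934, 0.4042]
tcp_rot: [-3.139, -0.085, 0.001]
wrist_force: [-0.6, -0.3, 1.0]
width: 0.586
grip_force: 0.0
```

```bash
cat > st.py <<'E'
from workcell import bot; import numpy as np, cv2
s=bot.read_state(); R=cv2.Rodrigues(s['tcp_rot'])[0]
print(round(s['time'],2),s['tool_pos'].round(4),'yaw',np.degrees(np.arctan2(R[1,0],R[0,0])).round(2),'tilt',R[:,2].round(4),'F',s['wrist_force'].round(1),'w',round(s['width']*85.4,1),s['grip_force'],s['q'].round(2))
E
python3 st.py
```

```text
0.77 [ 0.3971 -0.2934  0.4042] yaw 3.09 tilt [-4.0e-04  1.2e-03 -1.0e+00] F [-0.6 -0.3  1. ] w 50.0 0.0 [-0.69 -0.08  1.98  0.    1.24  0.83]
```

Request:
drive_tool(
  claw=[50,50,50,50,50,50,50,50],
  slide=[
    [0.19,0.59,0],
    [0.19,0.59,0],
    [0.19,0.59,0],
    [0.19,0.59,0],
    [0.19,0.59,0],
    [0.19,0.59,0],
    [0.19,0.59,0],
    [0.19,0.59,0],
  ],
  yaw=[0,0,0,0,0,0,0,0],
)

```text
time: 1.43
tool_pos: [0.4925, 0.0029, 0.4045]
tcp_rot: [-3.138, -0.089, -0.0]
wrist_force: [0.5, -0.9, -0.7]
width: 0.585
grip_force: 0.0
```

Request:
drive_tool(
  claw=[50,50,50,50,50,50,50,50],
  slide=[
    [0.182,0.56,-0.2],
    [0.182,0.56,-0.2],
    [0.182,0.56,-0.2],
    [0.182,0.56,-0.2],
    [0.182,0.56,-0.2],
    [0.182,0.56,-0.2],
    [0.182,0.56,-0.2],
    [0.182,0.56,-0.2],
  ],
  yaw=[0,0,0,0,0,0,0,0],
)

```text
time: 2.1
tool_pos: [0.583, 0.2827, 0.3019]
tcp_rot: [-3.14, -0.088, 0.003]
wrist_force: [-0.4, -0.3, -0.7]
width: 0.586
grip_force: 0.0
```

```bash
python3 st.py
```

```text
2.1 [0.583  0.2827 0.3019] yaw 3.2 tilt [-2.2e-03  5.0e-04 -1.0e+00] F [-0.4 -0.3 -0.7] w 50.1 0.0 [0.41 0.29 1.76 0.   1.09 1.93]
```

Request:
drive_tool(
  claw=[50,50,50,50,50,50,50,50],
  slide=[
    [0,-0.002,-0.06],
    [0,-0.002,-0.11],
    [0,-0.002,-0.15],
    [0,-0.002,-0.18],
    [0,-0.002,-0.2],
    [0,-0.002,-0.21],
    [0,-0.002,-0.212],
    [0,-0.002,-0.212],
  ],
  yaw=[0,0,0,0,0,0,0,0],
)

```text
time: 2.77
tool_pos: [0.5834, 0.2779, 0.199]
tcp_rot: [-3.14, -0.084, -0.001]
wrist_force: [0.6, 1.4, 0.6]
width: 0.586
grip_force: 0.0
```

Request:
drive_tool(
  claw=[0,0,0,0,0,0,0,0],
  slide=[
    [0,0,0],
    [0,0,0],
    [0,0,0],
    [0,0,0],
    [0,0,0],
    [0,0,0],
    [0,0,0],
    [0,0,0],
  ],
  yaw=[0,0,0,0,0,0,0,0],
  newtons=80,
)

```text
time: 3.43
tool_pos: [0.5839, 0.2784, 0.2005]
tcp_rot: [-3.139, -0.084, -0.004]
wrist_force: [-0.5, 0.8, 6.5]
width: 0.168
grip_force: 80.7
```

```bash
python3 st.py
```

```text
3.43 [0.5839 0.2784 0.2005] yaw 3.07 tilt [ 0.0028  0.0014 -1.    ] F [-0.5  0.8  6.5] w 14.3 80.65033793449402 [0.41 0.4  1.83 0.   0.91 1.92]
```

Request:
drive_tool(
  claw=[0,0,0,0,0,0,0,0],
  slide=[
    [0,0,0.01],
    [0,0,0.03],
    [0,0,0.07],
    [0,0,0.12],
    [0,0,0.17],
    [0,0,0.21],
    [0,0,0.23],
    [0,0,0.24],
  ],
  yaw=[0,0,0,0,0,0,0,0],
)

```text
time: 4.1
tool_pos: [0.5835, 0.278, 0.321]
tcp_rot: [-3.139, -0.084, -0.005]
wrist_force: [0.2, 0.5, -3.2]
width: 0.17
grip_force: 79.4
```

```bash
python3 st.py; python3 - <<'E'
from workcell import bot; from h import *
a=snap(bot,'top','top1'); b=snap(bot,'side','side1')
o=np.vstack([cv2.resize(a['color'][120:240,120:270],None,fx=2.4,fy=2.4),]); 
cv2.imwrite('pics/l1.png',np.hstack([cv2.resize(a['color'][100:260,100:290],(380,320)),cv2.resize(b['color'][140:340,150:340],(380,400))[:320]])[:,:,::-1])
E
```

```text
4.1 [0.5835 0.278  0.321 ] yaw 3.08 tilt [ 0.0029  0.0011 -1.    ] F [ 0.2  0.5 -3.2] w 14.5 79.3945562839508 [ 0.41  0.27  1.75 -0.    1.11  1.92]
```

View pics/l1.png

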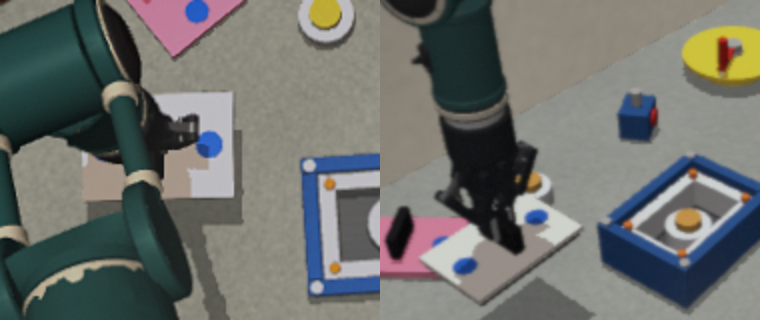

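The lid is held level and lifted, with its spots visible in both views. Now I measure how it sits in the grip.

```bash
cat > sp.py <<'E'
import sys; from h import *
def spots(f,box,z):
    c=load(f); k=cv2.inRange(cv2.cvtColor(c['color'],cv2.COLOR_RGB2HSV),(103,110,60),(130,255,255)); o=np.zeros_like(k); x0,y0,x1,y1=box; o[y0:y1,x0:x1]=k[y0:y1,x0:x1]
    n,l,s,cc=cv2.connectedComponentsWithStats(o)
    for i in range(1,n):
        if s[i,4]>25: print(f,s[i].tolist(),cc[i].round(1),onplane(c,cc[i],z)[0].round(4),'depth',bydepth(c,cc[i].round())[0].round(4))
if __name__=='__main__':
    spots('side0',(180,270,250,330),.016); spots('top1',(180,150,220,200),.1365); spots('side1',(180,230,260,310),.1365)
E
python3 sp.py
```

```text
side0 [229, 280, 10, 7, 55] [233.1 283.1] [0.5861 0.2257 0.016 ] depth [0.5855 0.2264 0.0172]
side0 [195, 304, 11, 9, 64] [200. 308.] [0.5802 0.336  0.016 ] depth [0.5796 0.3364 0.0166]
top1 [198, 166, 13, 13, 138] [204.1 171.9] [0.5861 0.224  0.1365] depth [0.5854 0.2237 0.1396]
side1 [223, 245, 11, 7, 62] [227.8 248. ] [0.5856 0.2235 0.1365] depth [0.5855 0.223  0.1362]
side1 [187, 269, 11, 8, 69] [191.9 272.5] [0.5798 0.3337 0.1365] depth [0.5789 0.3343 0.136 ]
```

Request:
drive_tool(
  claw=[0,0,0,0,0,0,0,0],
  slide=[
    [-0.012,-0.045,0],
    [-0.032,-0.12,0],
    [-0.052,-0.2,0],
    [-0.072,-0.275,0],
    [-0.092,-0.35,0],
    [-0.112,-0.425,0],
    [-0.125,-0.475,0],
    [-0.131,-0.498,0],
  ],
  yaw=[0,0.0133,0.0133,0.0133,0.0133,0.0133,0.0133,0.0133],
)

```text
time: 4.87
tool_pos: [0.5154, 0.0261, 0.3162]
tcp_rot: [3.137, 0.146, -0.008]
wrist_force: [0.1, 0.3, -1.9]
width: 0.173
grip_force: 79.4
```

Request:
drive_tool(
  claw=[0,0,0],
  slide=[
    [0,0,-0.02],
    [0,0,-0.04],
    [0,0,-0.04],
  ],
  yaw=[0,0,0],
)

```text
time: 5.12
tool_pos: [0.5163, 0.0296, 0.295]
tcp_rot: [-3.137, -0.15, 0.009]
wrist_force: [-0.6, 0.4, -3.2]
width: 0.172
grip_force: 79.4
```

```bash
python3 st.py; python3 - <<'E'
from workcell import bot; from h import *
a=snap(bot,'top','top2'); b=snap(bot,'side','side2')
cv2.imwrite('pics/l2.png',np.hstack([cv2.resize(a['color'][150:270,220:370],(375,300)),cv2.resize(b['color'][190:310,230:380],(375,300))])[:,:,::-1])
from sp import spots
spots('top2',(262,180,330,240),.117);spots('side2',(262,190,345,280),.117)
E
```

```text
5.12 [0.5163 0.0296 0.295 ] yaw 5.48 tilt [-5.8e-03  6.0e-04 -1.0e+00] F [-0.6  0.4 -3.2] w 14.7 79.37429308891296 [0.01 0.07 2.05 0.   1.03 1.48]
top2 [266, 215, 10, 4, 27] [270.8 216. ] [0.4999 0.0846 0.117 ] depth [0.5004 0.0847 0.1095]
top2 [273, 236, 46, 4, 98] [300.3 238.3] [0.4552 0.0221 0.117 ] depth [0.4575 0.0237 0.0672]
side2 [269, 190, 19, 20, 261] [277.1 199.3] [ 0.6657 -0.0183  0.117 ] depth [ 0.7482 -0.0905  0.0417]
side2 [311, 218, 11, 6, 45] [316.2 220.6] [ 0.5155 -0.0194  0.117 ] depth [ 0.5167 -0.0201  0.1148]
side2 [262, 230, 83, 50, 1111] [292.8 261.8] [0.4481 0.138  0.117 ] depth [0.5326 0.058  0.0084]
side2 [286, 239, 10, 7, 54] [290.5 242. ] [0.5043 0.0894 0.117 ] depth [0.5108 0.0851 0.1106]
```

View pics/l2.png

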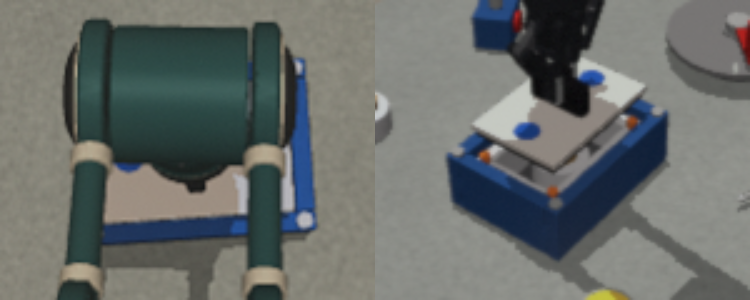

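The lid is above the mouth and roughly aligned. I recompute at the right height with settled readings.

```bash
python3 - <<'E'
from workcell import bot; from h import *
import sp
snap(bot,'side','side3'); s=bot.read_state(); print(s['tool_pos'].round(4))
z=s['tool_pos'][2]-.2005+.016
sp.spots('side3',(305,210,330,228),z);sp.spots('side3',(280,236,300,250),z)
c=load('side0'); k=cv2.inRange(cv2.cvtColor(c['color'],cv2.COLOR_RGB2HSV),(5,120,120),(20,255,255)); k[:210]=0;k[300:]=0;k[:,:250]=0;k[:,360:]=0
n,l,st,cc=cv2.connectedComponentsWithStats(k)
for i in range(1,n):
    if st[i,4]>4: print(st[i].tolist(),cc[i].round(1),onplane(c,cc[i],.062)[0].round(4))
E
```

```text
[0.5177 0.03   0.2978]
side3 [311, 218, 10, 6, 47] [315.7 220.3] [ 0.5209 -0.0234  0.1133] depth [ 0.5228 -0.0267  0.1113]
side3 [286, 239, 10, 6, 52] [290.2 241.5] [0.5095 0.0855 0.1133] depth [0.5085 0.0872 0.1132]
[304, 225, 4, 3, 8] [305.6 225.6] [ 0.5705 -0.0345  0.062 ]
[331, 237, 4, 3, 10] [332.2 238. ] [ 0.4783 -0.0435  0.062 ]
[298, 244, 12, 9, 83] [303.6 248.4] [0.5068 0.0406 0.062 ]
[272, 250, 4, 4, 11] [273.5 251.6] [0.5574 0.1035 0.062 ]
[299, 265, 4, 3, 12] [300.5 266. ] [0.4655 0.0955 0.062 ]
```

Request:
drive_tool(
  claw=[0,0,0,0,0,0,0,0],
  slide=[
    [0.003,-0.0015,0],
    [0.003,-0.0015,-0.01],
    [0.003,-0.0015,-0.02],
    [0.003,-0.0015,-0.03],
    [0.003,-0.0015,-0.04],
    [0.003,-0.0015,-0.05],
    [0.003,-0.0015,-0.06],
    [0.003,-0.0015,-0.06],
  ],
  yaw=[0,0,0,0,0,0,0,0],
)

```text
time: 5.93
tool_pos: [0.5184, 0.0281, 0.2672]
tcp_rot: [-3.138, -0.15, 0.004]
wrist_force: [0.0, -0.4, -2.3]
width: 0.167
grip_force: 79.4
```

```bash
python3 st.py
```

```text
5.93 [0.5184 0.0281 0.2672] yaw 5.46 tilt [-0.0025 -0.     -1.    ] F [ 0.  -0.4 -2.3] w 14.3 79.4162392616272 [0.01 0.1  2.07 0.   0.98 1.48]
```

The lid entered freely. Now I press it through the studs while still gripping the handle.

Request:
drive_tool(
  claw=[0,0,0,0,0,0],
  slide=[
    [0,0.001,-0.006],
    [0,0.001,-0.012],
    [0,0.001,-0.018],
    [0,0.001,-0.022],
    [0,0.001,-0.026],
    [0,0.001,-0.026],
  ],
  yaw=[0,0,0,0,0,0],
)

```text
time: 6.43
tool_pos: [0.5195, 0.0287, 0.2581]
tcp_rot: [-3.138, -0.15, -0.001]
wrist_force: [-5.6, 0.3, 11.8]
width: 0.175
grip_force: 81.9
```

```bash
python3 st.py
```

```text
6.43 [0.5195 0.0287 0.2581] yaw 5.46 tilt [ 5.e-04  1.e-04 -1.e+00] F [-5.6  0.3 11.8] w 14.9 81.87503099441528 [0.01 0.11 2.07 0.   0.95 1.48]
```

Request:
drive_tool(
  claw=[0,0,0,0,0],
  slide=[
    [-0.002,0,-0.004],
    [-0.002,0,-0.008],
    [-0.002,0,-0.012],
    [-0.002,0,-0.016],
    [-0.002,0,-0.016],
  ],
  yaw=[0,0,0,0,0],
)

```text
time: 6.85
tool_pos: [0.5192, 0.0287, 0.2544]
tcp_rot: [3.138, 0.15, 0.002]
wrist_force: [-18.6, -0.8, 39.4]
width: 0.175
grip_force: 85.4
```

```bash
python3 st.py
```

```text
6.85 [0.5192 0.0287 0.2544] yaw 5.47 tilt [ 0.0013 -0.     -1.    ] F [-18.6  -0.8  39.4] w 15.0 85.39966106414795 [ 0.01  0.12  2.08 -0.    0.95  1.48]
```

Force is 39 N at the height expected for fully seated. I relax, release and lift.

Request:
drive_tool(
  claw=[0,0,45,45,45,45,45,45],
  slide=[
    [-0.004,0,0.008],
    [-0.004,0,0.008],
    [-0.004,0,0.008],
    [-0.004,0,0.008],
    [-0.004,0,0.03],
    [-0.004,0,0.08],
    [-0.004,0,0.14],
    [-0.004,0,0.2],
  ],
  yaw=[0,0,0,0,0,0,0,0],
)

```text
time: 7.52
tool_pos: [0.5157, 0.0286, 0.3481]
tcp_rot: [-3.138, -0.15, 0.004]
wrist_force: [0.7, 0.2, -0.9]
width: 0.523
grip_force: 0.0
```

Request:
drive_tool(
  claw=[45,45,45,45,45,45,45],
  slide=[
    [0,-0.08,0],
    [0,-0.16,0],
    [0,-0.24,0],
    [0,-0.32,0],
    [0,-0.4,0],
    [0,-0.46,0],
    [0,-0.46,0],
  ],
  yaw=[0,0,0,0,0,0,0],
)

```text
time: 8.1
tool_pos: [0.5161, -0.2062, 0.3482]
tcp_rot: [3.135, 0.143, 0.001]
wrist_force: [-0.2, 0.7, -0.2]
width: 0.529
grip_force: 0.0
```

```bash
python3 st.py; python3 - <<'E'
from workcell import bot; from h import *
a=snap(bot,'top','top4'); b=snap(bot,'side','side4')
cv2.imwrite('pics/l4.png',np.hstack([cv2.resize(a['color'][150:270,220:370],(375,300)),cv2.resize(b['color'][190:310,230:380],(375,300))])[:,:,::-1])
from sp import spots
spots('top4',(262,180,335,240),.070);spots('side4',(275,215,335,265),.07)
# depth compare lid ends vs rim, plane in side/top
E
```

```text
8.1 [ 0.5161 -0.2062  0.3482] yaw 5.22 tilt [ 8.0e-04 -2.9e-03 -1.0e+00] F [-0.2  0.7 -0.2] w 45.2 0.0 [-0.42  0.08  1.92 -0.    1.13  1.06]
top4 [262, 180, 73, 6, 285] [290.7 181.7] [0.5788 0.0471 0.07  ] depth [0.5782 0.0466 0.0692]
top4 [318, 203, 12, 12, 119] [323.5 208.5] [ 0.5223 -0.0253  0.07  ] depth [ 0.5217 -0.0265  0.0666]
top4 [267, 206, 12, 13, 120] [272.6 212.2] [0.5116 0.0843 0.07  ] depth [0.5123 0.0837 0.0659]
top4 [272, 235, 63, 5, 168] [311.  237.9] [ 0.4583 -0.      0.07  ] depth [ 0.4581 -0.      0.0692]
side4 [275, 218, 60, 27, 273] [301.4 228.2] [ 0.5643 -0.0109  0.07  ] depth [ 0.5654 -0.0106  0.0702]
side4 [311, 230, 10, 6, 46] [315.7 232.3] [ 0.5222 -0.0245  0.07  ] depth [ 0.5227 -0.0261  0.0696]
side4 [308, 240, 27, 25, 192] [322.6 253.9] [0.4482 0.0296 0.07  ] depth [0.4476 0.0289 0.0697]
side4 [287, 250, 9, 7, 49] [290.9 253.3] [0.5117 0.0836 0.07  ] depth [0.5124 0.0823 0.0699]
side4 [275, 256, 17, 9, 84] [280.4 261.3] [0.51   0.1234 0.07  ] depth [0.5104 0.1243 0.0715]
```

View pics/l4.png

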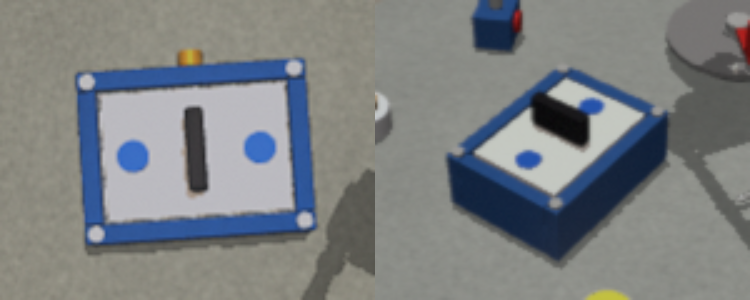

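The lid sits level and flush: both spots at z≈0.070 by side depth, centred within 1 mm of the chamber. Now a sturdier depth check and the lever measurements.

```bash
python3 - <<'E'
from h import *
for f in('side4','top4'):
    c=load(f)
    def med(ctr):  # patch points around given world pt
        v,u=np.mgrid[0:480,0:640]; px=np.c_[u.ravel(),v.ravel()]; P=bydepth(c,px)
        d=np.hypot(P[:,0]-ctr[0],P[:,1]-ctr[1]); k=(d<ctr[2])&(P[:,2]>.05)&(P[:,2]<.09); return np.median(P[k,2]).round(4),k.sum()
    print(f,'a',med((.5119,.0849,.018)),'b',med((.5224,-.0246,.018)),'rim+y',med((.5088,.1209,.006)),'rim-y',med((.5260,-.0609,.006)),'rim-x',med((.451,.024,.006)),'rim+x',med((.584,.0365,.006)))
c=load('top0'); hsv=cv2.cvtColor(c['color'],cv2.COLOR_RGB2HSV)
def M(lo,hi):
    k=cv2.inRange(hsv,lo,hi); o=np.zeros_like(k); o[165:265,395:490]=k[165:265,395:490]; return o
hub=M((0,0,150),(179,40,255)); n,l,s,cc=cv2.connectedComponentsWithStats(hub)
for i in range(1,n):
    if s[i,4]>20: print('white',s[i].tolist(),cc[i],onplane(c,cc[i],.06)[0].round(4))
r=M((0,200,150),(8,255,255))|M((174,200,150),(179,255,255))
# dial circle from grey mask edge
g=M((0,0,85),(179,45,150)); ct=max(cv2.findContours(cv2.morphologyEx(g,cv2.MORPH_CLOSE,np.ones((9,9))),0,1)[0],key=cv2.contourArea)[:,0]
P=onplane(c,ct,.034)[:,:2]; print('enclosing',cv2.minEnclosingCircle(P.astype(np.float32)))
A=np.c_[2*P,np.ones(len(P))]; q=np.linalg.lstsq(A,(P**2).sum(1),rcond=None)[0]; print('fit',q[:2],np.sqrt(q[2]+q[:2]@q[:2]))
k=M((50,150,100),(75,255,255)); v,u=np.nonzero(k); G=onplane(c,np.c_[u,v],.034)[:,:2]; print('mark ctr',G.mean(0),np.linalg.svd(G-G.mean(0))[2][0])
print('knob top',onplane(c,[426.75,238.25],.098)[0])
# side view knob
d=load('side0'); h2=cv2.cvtColor(d['color'],cv2.COLOR_RGB2HSV); k=cv2.inRange(h2,(0,150,60),(8,255,255))|cv2.inRange(h2,(172,150,60),(179,255,255))
k[:180]=0;k[230:]=0;k[:,:350]=0;k[:,405:]=0; v,u=np.nonzero(k); print('side red box',u.min(),u.max(),v.min(),v.max()); 
for r_ in range(v.min(),v.max()+1): print(r_,u[v==r_].min(),u[v==r_].max(),end='; ')
E
```

```text
side4 a (np.float64(0.0704), np.int64(96)) b (np.float64(0.0705), np.int64(77)) rim+y (np.float64(0.0707), np.int64(11)) rim-y (np.float64(0.0698), np.int64(8)) rim-x (np.float64(0.0697), np.int64(9)) rim+x (np.float64(0.0704), np.int64(9))
top4 a (np.float64(0.0695), np.int64(221)) b (np.float64(0.0702), np.int64(218)) rim+y (np.float64(0.0706), np.int64(24)) rim-y (np.float64(0.0703), np.int64(24)) rim-x (np.float64(0.0701), np.int64(24)) rim+x (np.float64(0.0701), np.int64(24))
white [437, 209, 13, 14, 143] [443.05594406 215.41258741] [ 0.5156 -0.2888  0.06  ]
enclosing ((0.5212790966033936, -0.29458773136138916), 0.15675455331802368)
fit [ 0.52062479 -0.29418576] 0.126741025747996
mark ctr [ 0.4581409  -0.32877767] [-0.83381031 -0.55205105]
knob top [ 0.46294593 -0.24545941  0.098     ]
side red box 375 384 197 215
197 381 382; 198 380 383; 199 380 384; 200 380 384; 201 376 383; 202 375 383; 203 375 383; 204 375 383; 205 376 383; 206 376 383; 207 376 383; 208 377 382; 209 377 382; 210 378 382; 211 378 382; 212 379 382; 213 379 382; 214 379 382; 215 380 381;
```

The lid is home (ends and rim all 0.070 ± 0.001). The valve axis is at (0.516, -0.290), lever now at 140.4°, mark at 213.7°, and the knob at radius 69 mm, so the numbers are consistent. Next, over the knob with the tool turned tangentially.

Request:
drive_tool(
  claw=[45,45,45,45,45,45,45,45],
  slide=[
    [-0.106,-0.08,0],
    [-0.106,-0.08,0],
    [-0.106,-0.08,0],
    [-0.106,-0.08,0],
    [-0.106,-0.08,-0.03],
    [-0.106,-0.08,-0.06],
    [-0.106,-0.08,-0.06],
    [-0.106,-0.08,-0.06],
  ],
  yaw=[-0.249,-0.249,-0.249,-0.249,-0.249,-0.249,-0.249,-0.249],
  newtons=30,
)

```text
time: 8.87
tool_pos: [0.4628, -0.2395, 0.3164]
tcp_rot: [-2.958, 1.056, 0.005]
wrist_force: [0.4, 0.1, -0.1]
width: 0.525
grip_force: 0.0
```

```bash
python3 st.py
```

```text
8.87 [ 0.4628 -0.2395  0.3164] yaw -39.29 tilt [-0.0025  0.002  -1.    ] F [ 0.4  0.1 -0.1] w 44.8 0.0 [-0.53  0.05  2.02  0.    1.07  1.73]
```

Request:
drive_tool(
  claw=[45,45,45,45,45,45],
  slide=[
    [0,-0.011,0],
    [0,-0.011,-0.05],
    [0,-0.011,-0.1],
    [0,-0.011,-0.14],
    [0,-0.011,-0.16],
    [0,-0.011,-0.16],
  ],
  yaw=[0,0,0,0,0,0],
)

```text
time: 9.37
tool_pos: [0.4623, -0.246, 0.2356]
tcp_rot: [-2.958, 1.055, 0.007]
wrist_force: [-0.8, -0.2, 0.8]
width: 0.522
grip_force: 0.0
```

Request:
drive_tool(
  claw=[0,0,0,0,0,0],
  slide=[
    [0,0,0],
    [0,0,0],
    [0,0,0],
    [0,0,0],
    [0,0,0],
    [0,0,0],
  ],
  yaw=[0,0,0,0,0,0],
)

```text
time: 9.87
tool_pos: [0.464, -0.2472, 0.2394]
tcp_rot: [2.958, -1.057, 0.005]
wrist_force: [0.2, 0.8, 7.0]
width: 0.203
grip_force: 29.8
```

```bash
python3 st.py
python3 - <<'E'
import numpy as np
a=np.radians(140.4+73.3*np.arange(1,9)/8); r=.0695
p0=r*np.array([np.cos(np.radians(140.4)),np.sin(np.radians(140.4))])
print((np.c_[r*np.cos(a),r*np.sin(a)]-p0)*2, 73.3/180*np.arange(1,9)/8)
E
```

```text
9.87 [ 0.464  -0.2472  0.2394] yaw -39.34 tilt [ 0.0029 -0.0014 -1.    ] F [0.2 0.8 7. ] w 17.3 29.789255261421204 [-0.54  0.15  2.07  0.    0.92  1.72]
[[-0.012742   -0.01818479]
 [-0.02242576 -0.03816653]
 [-0.02880417 -0.0594353 ]
 [-0.03171446 -0.08144837]
 [-0.03108236 -0.10364399]
 [-0.02692401 -0.12545576]
 [-0.01934552 -0.14632707]
 [-0.00854028 -0.16572531]] [0.05090278 0.10180556 0.15270833 0.20361111 0.25451389 0.30541667
 0.35631944 0.40722222]
```

Knob gripped. I swing it along the arc in two halves.

Request:
drive_tool(
  claw=[0,0,0,0,0,0,0,0],
  slide=[
    [-0.0067,-0.0089,0],
    [-0.0127,-0.0182,0],
    [-0.018,-0.028,0],
    [-0.0224,-0.0382,0],
    [-0.026,-0.0487,0],
    [-0.0288,-0.0594,0],
    [-0.0307,-0.0704,0],
    [-0.0317,-0.0814,0],
  ],
  yaw=[0.025,0.051,0.076,0.102,0.127,0.153,0.178,0.204],
)

```text
time: 10.53
tool_pos: [0.4482, -0.2878, 0.2393]
tcp_rot: [3.14, -0.067, 0.005]
wrist_force: [1.9, 3.5, 6.9]
width: 0.201
grip_force: 29.9
```

Request:
drive_tool(
  claw=[0,0,0,0,0,0,0,0],
  slide=[
    [0.0002,-0.0111,0],
    [0.0006,-0.0222,0],
    [0.0024,-0.0332,0],
    [0.0048,-0.044,0],
    [0.0082,-0.0546,0],
    [0.0124,-0.0649,0],
    [0.0175,-0.0748,0],
    [0.0232,-0.0843,0],
  ],
  yaw=[0.025,0.051,0.076,0.102,0.127,0.153,0.178,0.204],
)

```text
time: 11.2
tool_pos: [0.4599, -0.3295, 0.2393]
tcp_rot: [3.002, 0.926, 0.004]
wrist_force: [3.0, 5.2, 7.7]
width: 0.203
grip_force: 30.1
```

Request:
drive_tool(
  claw=[0,0],
  slide=[
    [0,0,0],
    [0,0,0],
  ],
  yaw=[0,0],
)

```text
time: 11.37
tool_pos: [0.4601, -0.3299, 0.2394]
tcp_rot: [3.002, 0.921, 0.005]
wrist_force: [3.8, 3.5, 6.6]
width: 0.2
grip_force: 30.0
```

```bash
python3 st.py
```

```text
11.37 [ 0.4601 -0.3299  0.2394] yaw 34.11 tilt [ 3.3e-03 -6.0e-04 -1.0e+00] F [3.8 3.5 6.6] w 17.1 29.97784584760666 [-0.67  0.22  1.99  0.    0.93  0.31]
```

Request:
drive_tool(
  claw=[45,45,45,45,45,45,45,45],
  slide=[
    [0,0,0],
    [0,0,0],
    [0,0,0],
    [0,0,0.05],
    [0,0,0.13],
    [0,0,0.21],
    [0,0,0.29],
    [0,0,0.34],
  ],
  yaw=[0,0,0,0,0,0,0,0],
)

```text
time: 12.03
tool_pos: [0.4591, -0.3302, 0.4121]
tcp_rot: [3.0, 0.919, 0.004]
wrist_force: [1.1, -0.3, 0.6]
width: 0.525
grip_force: 0.0
```

Request:
drive_tool(
  claw=[45,45,45,45,45,45,45,45],
  slide=[
    [0,-0.08,0],
    [0,-0.16,0],
    [0,-0.24,0],
    [0,-0.32,0],
    [0,-0.4,0],
    [0,-0.48,0],
    [0,-0.48,0],
    [0,-0.48,0],
  ],
  yaw=[0,0,0,0,0,0,0,0],
)

```text
time: 12.7
tool_pos: [0.4578, -0.5719, 0.4054]
tcp_rot: [-3.003, -0.916, 0.002]
wrist_force: [0.3, 1.0, -0.4]
width: 0.529
grip_force: 0.0
```

```bash
python3 st.py; python3 - <<'E'
from workcell import bot; from h import *
c=snap(bot,'top','top5'); snap(bot,'side','side5')
cv2.imwrite('pics/l5.png',cv2.resize(c['color'][150:280,230:500],None,fx=2.8,fy=2.8,interpolation=cv2.INTER_CUBIC)[:,:,::-1])
from sp import spots
spots('top5',(262,190,335,230),.070)
hsv=cv2.cvtColor(c['color'],cv2.COLOR_RGB2HSV); k=cv2.inRange(hsv,(0,150,110),(8,255,255))|cv2.inRange(hsv,(172,150,110),(179,255,255)); k[:165]=0;k[265:]=0;k[:,:425]=0;k[:,490:]=0
v,u=np.nonzero(k); P=onplane(c,np.c_[u,v],.05)[:,:2]-[.5162,-.2896]; print(len(u),np.degrees(np.arctan2(P[:,1],P[:,0]))%360)
E
```

```text
12.7 [ 0.4578 -0.5719  0.4054] yaw 33.92 tilt [-0.0019  0.0021 -1.    ] F [ 0.3  1.  -0.4] w 45.2 0.0 [-0.93  0.37  1.46 -0.    1.31  0.05]
top5 [318, 203, 12, 12, 119] [323.5 208.5] [ 0.5223 -0.0253  0.07  ] depth [ 0.5212 -0.0264  0.0718]
top5 [267, 206, 12, 13, 122] [272.7 212.1] [0.5118 0.0841 0.07  ] depth [0.5121 0.0836 0.068 ]
175 [227.3257248  232.0476766  216.94987628 222.49150151 227.24213748
 231.30708752 193.25123627 200.46866357 207.11934218 213.11149224
 218.42685211 223.0972956  227.18188514 198.30055008 204.36831243
 209.94451869 214.99427801 219.52128236 223.55455112 227.1368036
 202.11458048 207.30229261 212.07688615 216.42750552 220.36456932
 223.91223832 227.10214008 200.24010272 205.07345319 209.57916806
 213.73957795 217.55405596 221.03430446 224.19994645 203.17359445
 207.42452505 211.392486   215.07060323 218.46247637 221.57918293
 224.43660371 205.55195634 209.33195328 212.86825597 216.15935872
 219.21041008 222.0312802  224.63487989 203.91290831 207.51310117
 210.9074695  214.09141601 217.06607193 219.8369302  222.41257188
 205.89896001 209.15457885 212.2291
[... 847 characters left out ...]
46 229.43019201 209.72257602 211.62339213
 213.45453404 223.02203828 224.39473166 225.70950603 226.96865458
 228.17449559 229.3293442  208.72097155 210.57996492 220.4019918
 221.82531805 223.19163915 224.50285234 225.76093584 226.96791581
 228.12583867 209.59961241 219.27193779 220.6839198  222.04193953
 223.34759479 224.60258012 225.80865556 226.9676201  228.08128912
 218.19584294 219.59496225 220.94304386 222.24142048 223.49153252
 224.69489912 225.85309287 226.9677182  218.55566879 219.8924352
 221.1820604  222.42575836 223.6248312  224.78064561 217.56337723
 218.88768089 220.16730353 221.40325822 222.59665256 219.19500731
 220.42207978 212.99395898 214.37239009 210.76664536 212.16442371]
```

View pics/l5.png

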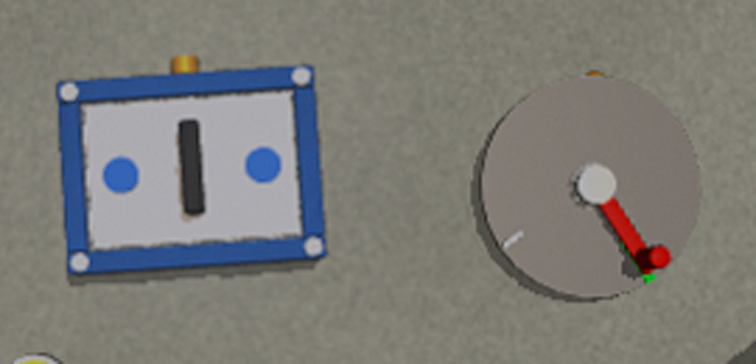

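The lever lies over the green stripe, with green peeping out at its end at about (648,278) in the crop. The lid is unmoved. A quick numeric angle check follows.

```bash
python3 - <<'E'
from h import *
c=load('top5'); A=np.array([.5162,-.2896])
k=onplane(c,[465,242.1],.098)[0][:2]-A; print(np.linalg.norm(k),np.degrees(np.arctan2(k[1],k[0]))%360)
hsv=cv2.cvtColor(c['color'],cv2.COLOR_RGB2HSV); m=cv2.inRange(hsv,(0,150,110),(8,255,255))|cv2.inRange(hsv,(172,150,110),(179,255,255)); m[:165]=0;m[265:]=0;m[:,:425]=0;m[:,490:]=0
v,u=np.nonzero(m); P=onplane(c,np.c_[u,v],.05)[:,:2]-A; r=np.hypot(*P.T); P=P[(r>.018)&(r<.055)]
d=np.linalg.svd(P-P.mean(0))[2][0]; print(np.degrees(np.arctan2(d[1],d[0]))%180+180, P.mean(0),np.degrees(np.arctan2(*P.mean(0)[::-1]))%360)
E
```

```text
0.07110777943216286 213.38885916876603
214.4938585795748 [-0.03001954 -0.02098787] 214.95895787184588
```

The lever reads 213.4–215°, against 213.7° for the mark, so it is well within tolerance. Handing in.

```bash
python3 -c "
from workcell import bot
print(bot.finish_job())"
```

```text
the job is handed in; nothing more can be done
None
```

The job is handed in, with no verdict returned: the white lid is pressed home flush with the chamber's rim, and the red lever is at the green mark (within about 1.5° by my measurement) and released, with the robot clear of everything.

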